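# Seat a printing block in the register board

### The job

Push the carved printing block along the register board until it sits home in the corner, flush against both the back fence and the left fence, and push the sliding side stop up against the block's right side so that it is boxed in. Only push with the fingertips or the outside of the fingers: never lift the block or tip it off the board, and leave the other things where they are.

Things in the scene. Friction and masses are not known exactly. Their poses are not given: they have to be found in the camera images.
- register_board: the register board, a plywood board fixed to the table: 280 mm (its x, away from the robot) x 430 mm (its y, to the left), 12 mm thick; origin under its centre at table height, z up. Two fixed wooden fences on it, 22 mm wide, 20 mm high, meet in its far left corner. A block seated in that corner has its centre at x = +0.060, y = +0.100 in this frame, turned like the board
- back_fence (a point): middle of the back fence's inner face (faces the robot), at board x = +0.110, y = +0.042, 22 mm above the table; the fence runs 150 mm either way along the board's y
- left_fence (a point): middle of the left fence's inner face (faces right), at board x = +0.010, y = +0.170, 22 mm above the table; the fence runs 100 mm either way along the board's x
- print_block: the printing block, a loose wooden block with a grey carved face (a leaf in a border): 100 mm (its x) x 140 mm (its y) x 24 mm high, about 0.35 kg, pushed along with about 1 to 5 N. Origin at the centre of its underside, 12 mm above the table. It starts skewed by up to 0.35 rad from the board, its centre 30 to 90 mm short of its seat in board x and 20 to 50 mm short in y
- side_stop (a joint): travel of the side stop along the board's +y (to the left), in m: 0 is fully right, it grows toward the block and ends at 0.135; 0.12 is where it touches a seated block. It starts at 0 to 0.02. Slides stiffly (2 N) and stays where it is left
- stop_face (a point): centre of the side stop's left face (the one that meets the block), at half its height; axes like the board's. The side stop is a plain wooden slab, 80 mm (x) x 88 mm (y) x 22 mm high, lying on the board and sliding in a flush metal track; its middle is at x = +0.045 in the board's frame
- stop_rear (a point): centre of the side stop's right face (where it is pushed), 88 mm to the right of stop_face, 23 mm above the table
- block_right (a point): centre of the block's right face (70 mm from its centre along its -y), 12 mm above its underside
- loose_cap: black round screw cap, 46 mm wide, 17 mm high, lying on the front right part of the board; bystander
- marker: felt marker, 127 mm long (its y), 14 mm thick, lying on the front right part of the board; bystander
- brayer: ink roller lying on the table right of the board, 177 mm long (its x) x 110 x 35 mm; bystander
- spring_clamp: spring clamp lying on the table left of the board, 98 mm long (its y) x 45 x 23 mm; bystander
- tape_roll: roll of tape lying flat on the table right of the board, 84 mm wide, 26 mm high; bystander

How it is judged:
At the end, for the whole second after the job is handed in: The block lies flat on the board, square to it within 0.025 rad, its centre within 3 mm of the seated place from both fences; the side stop's face is within 3 mm of the block's right face; all at rest (x of print_block in the frame of register_board above 0.057 m and y of print_block in the frame of register_board above 0.097 m and angle between the x axis of print_block and the x axis of register_board, either way round below 0.025 rad and z of print_block in the frame of register_board below 0.0145 m and y of block_right in the frame of stop_face below 0.003 m and linear speed of print_block below 0.01 m/s and velocity of joint side_stop below 0.01 m/s); the robot touches nothing.
It fails at once if the block is lifted or tipped (z of print_block in the frame of register_board above 0.022 m or angle between print_block's own z axis and vertical above 0.2 rad).
It fails at once if a bystander is moved more than 20 mm (distance of any of loose_cap, marker, brayer, spring_clamp, tape_roll from where it was at the start of the episode above 0.02 m).
It also fails if it takes over 64 s, if anything falls off the work surface, if the arm or the gripper's body presses on something with over 40 N, if the wrist force passes 120 N, or if a joint passes its speed limit or range.

### The arm

A 6-joint arm with a two-finger parallel gripper is mounted at the origin on a cart in front of the work surface, level with it; the furniture and walls round the work are solid. World frame = base frame: x ahead of the robot, y to its left, z up, the work surface at z = 0. Lengths are in m, angles in rad, forces in N, time in s.
With the tool pointing down it reaches from about 0.375 to 0.9 m from the base axis. Payload 3.1 kg.
Tool frame: the origin (TCP) lies midway between the tips of the shut fingers; the grasp point (between the pads) lies 19 mm behind it; z points along the fingers, y is the line along which they close (so a half turn about z gives the same grasp; the last joint's range is limited). The gripper opens to 85 mm and grips with 20 to 120 N. Pads are 22 mm wide; open, the fingers measure 114 mm over their backs; the gripper's body (76 mm by 85 mm) begins 54 mm behind the grasp point. The pads swing forward as they close: fully open they stand 13 mm farther back than shut.
Start: joints at [1.123, 0.527, 1.433, -0, 1.181, -0.178], TCP at [0.166, 0.603, 0.231] pointing down, gripper open.
Joint ranges: [-3.08, 3.08], [-0.75, 2.2], [0.22, 2.44], [-1.43, 4.57], [0, 2.65], [-2.85, 2.85]. Speed limits (rad/s): [2.79, 2.79, 3.14, 3.14, 3.14, 3.14].

### API

Orientations are given as a unit quaternion [x, y, z, w].
In Python, from station import manip gives the robot as it stands.
- The arm moves only by the tool step_arm, never from a script. Its argument "targets" is text: rows parted by semicolons, each of 4 numbers parted by spaces: the shift along the tool's x, y, z in mm, then the turn about the tool's z in degrees. A call has 1 to 12 rows; each row is the pose to reach, as a shift and turn from the pose commanded when the call began, along the tool's axes at that moment; what a row does not reach only later rows make up. A row lasts 1/10 s, in which the tool goes at most 50 mm and 8.59 degrees, less where a joint would pass 70% of its speed; a pose out of reach is approached as far as the arm can. A call with a gripper value outside its range is refused whole. "gripper" is the closure, from 0 (fully open) to 1 (shut), set as the call begins (left out, the last holds). The fingers move at their own pace and stop on an object; "squeeze" is the grip in N (left out, the last holds). Time passes only in rows, so rows that repeat a pose let the fingers close. It gives the time, the measured TCP pose, the force, the opening and the grip force at its end, in the units of the state.
- manip.sense(): the state, without advancing time (a new reading comes with each control period).
- manip.snapshot(name): name is "scene" or "top" or "wrist"; returns the picture (480x640x3 uint8, red, green, blue); there is no depth.
- manip.get_calibration(name): a dict with "fov_y" (degrees; the focal length in pixels is half the picture's height over the tangent of half this angle, whatever the lens; pixels are square), "cx", "cy" (the principal point, pixels), "extrinsics" (4x4, takes a point from camera to world coordinates); the wrist camera has in their place "tool_from_camera" (4x4, takes a point from camera to tool coordinates, whose origin is the TCP and whose axes are the flange's). Camera axes: x right, y down, z forward; pixel columns grow to the right and rows downward; lengths in m; the calibration is good to about 2 mm. A picture is of the moment at which its call begins: read the wrist's pose just before it. get_calibration takes no time and is no camera call.
- manip.sign_off(): hands the job in; it is judged then, once.
Trained networks look in the newest picture that a camera, given by its name, has taken for a name from the list of things; names that differ only in an ending like _2 or _b are one class to them, and where a whole thing is asked for, a point or a joint stands for the part that bears it (a point fixed in the world has none). Each returns a list of dicts, best first, with "p" (0 to 1); they miss things now and then, are a little off and sometimes report something else, mostly with a low value. They report only what shows in the picture. A call takes as long as a camera call.
- manip.recognise(camera, query): "position" ([column, row] in pixels, amid what is visible of it).
- manip.masks_of(camera, query): "pixels" (480x640 bool, what is visible of it) and "position" ([column, row] in pixels, amid what is visible of it).
- manip.mark_of(camera, query): "position" ([column, row] in pixels: a listed point, or the origin of a listed thing).
The state is a dict: "t": time; "q": joint angles; "qd": joint speeds; "tau": joint torques, N m; "tcp_pos": TCP position; "tool_rot": TCP orientation; "force": force on the tool from outside, world axes, zero at the start; "ft_torque": the same for the moment, N m; "finger_gap": opening from 0.0 (shut) to 1.0 (fully open); "gripper_force": force on a finger pad.
Only numpy, scipy, OpenCV 4.12 (cv2) and the standard library are available. Lean on these libraries where they do the work, as an engineer would, in place of code of your own. Each camera call takes 0.05 s, during which the arm holds its last target. There are 200 camera calls.

## Working session

There is one attempt and no reset: what is moved stays moved. The work goes in short steps, Python scripts to look and compute and a tool call to move; the robot and the scene stay as the last step left them, time stands still between calls to the robot, and variables do not carry over. Pictures are saved under pics/ and viewed, at most 10 in all, crops included, and the job is handed in when it is done.

Besides the shell and the picture viewer there is one more tool, called by a JSON object that holds its "method" and its "body". step_arm: Moves the arm, as the interface text tells. Its arguments: {"type":"object","properties":{"targets":{"type":"string"},"gripper":{"type":"number"},"squeeze":{"type":"number"}},"required":["targets"]}

```bash
mkdir -p pics; ls; cat > h.py <<'E'
import numpy as np, cv2
from station import manip
def cal(n):
    c=manip.get_calibration(n); f=240/np.tan(np.radians(c['fov_y'])/2)
    return c,f
def ray(n,px):
    c,f=cal(n); E=np.array(c['extrinsics']); d=E[:3,:3]@np.array([(px[0]-c['cx'])/f,(px[1]-c['cy'])/f,1.]); return E[:3,3],d
def at(n,px,z):
    o,d=ray(n,px); return o+d*(z-o[2])/d[2]
def tri(a,pa,b,pb):
    A=[];B=[]
    for n,p in((a,pa),(b,pb)):
        o,d=ray(n,p); d=d/np.linalg.norm(d); P=np.eye(3)-np.outer(d,d); A.append(P);B.append(P@o)
    return np.linalg.lstsq(np.vstack(A),np.hstack(B),rcond=None)[0]
def save(n,f):
    im=manip.snapshot(n); cv2.imwrite('pics/'+f,np.ascontiguousarray(im[:,:,::-1])); return im
E
python3 - <<'E'
from h import *
save('top','top1.png');save('scene','sc1.png')
print(manip.get_calibration('top'))
Z={'register_board':0,'back_fence':.022,'left_fence':.022,'print_block':.012,'stop_face':.023,'stop_rear':.023,'block_right':.024,'loose_cap':.01,'marker':.02,'brayer':0,'spring_clamp':0,'tape_roll':0}
for k,z in Z.items():
    r=manip.mark_of('top',k);s=manip.mark_of('scene',k)
    print(k,[(np.round(x['position']),round(x['p'],2)) for x in r[:2]], at('top',r[0]['position'],z).round(4) if r else '', tri('top',r[0]['position'],'scene',s[0]['position']).round(4) if r and s else '')
E
```

```text
pics
{'fov_y': 56.93840326432914, 'cx': 312.3516928420059, 'cy': 241.63678532547397, 'extrinsics': array([[ 0.01131738, -0.99197917,  0.12589376,  0.41667931],
       [-0.99991762, -0.01198964, -0.00458347,  0.02763024],
       [ 0.00605613, -0.12583152, -0.99203314,  1.01524463],
       [ 0.        ,  0.        ,  0.        ,  1.        ]])}
register_board [(array([279., 234.]), 0.62)] [0.5617 0.1006 0.    ] [ 0.56    0.1021 -0.0021]
back_fence [(array([271., 187.]), 0.8)] [0.6671 0.1192 0.022 ] [0.6735 0.1199 0.0026]
left_fence [(array([207., 224.]), 0.81), (array([270., 187.]), 0.31)] [0.5807 0.2629 0.022 ] [0.5815 0.2621 0.0228]
print_block [(array([253., 227.]), 0.58)] [0.5759 0.1592 0.012 ] [0.572  0.1607 0.0167]
stop_face [(array([323., 219.]), 0.61)] [ 0.5946 -0.001   0.023 ] 
stop_rear [(array([359., 228.]), 0.66)] [ 0.5753 -0.082   0.023 ] [ 0.5774 -0.0838  0.0247]
block_right [(array([280., 236.]), 0.61)] [0.5533 0.0963 0.024 ] [0.5542 0.0992 0.0022]
loose_cap [(array([328., 282.]), 0.9), (array([278., 239.]), 0.3)] [ 0.4526 -0.0137  0.01  ] [ 0.454  -0.0146  0.0115]
marker [(array([353., 278.]), 0.57)] [ 0.4627 -0.07    0.02  ] [ 0.4603 -0.0692  0.0063]
brayer [(array([479., 290.]), 0.89), (array([145., 281.]), 0.32)] [ 0.4385 -0.3585  0.    ] [ 0.4375 -0.3582 -0.0019]
spring_clamp [(array([143., 282.]), 0.93)] [0.449  0.4079 0.    ] [ 0.5416  0.312  -0.0205]
tape_roll [(array([476., 225.]), 0.65)] [ 0.5889 -0.3586  0.    ] [ 0.5889 -0.3587 -0.0008]
```

```bash
python3 - <<'E'
import cv2
im=cv2.imread('pics/top1.png')[150:330,130:430]
cv2.imwrite('pics/top1c.png',cv2.resize(im,None,fx=2.6,fy=2.6,interpolation=cv2.INTER_CUBIC))
E
```

```text
(no output)
```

View pics/top1c.png

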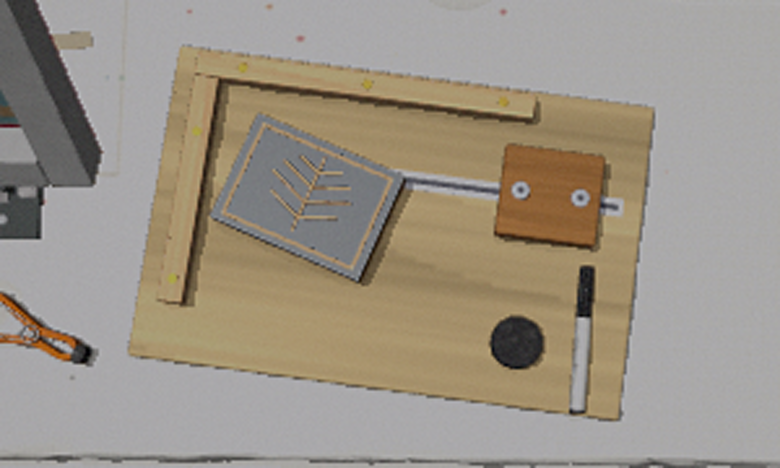

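View pics/sc1.png

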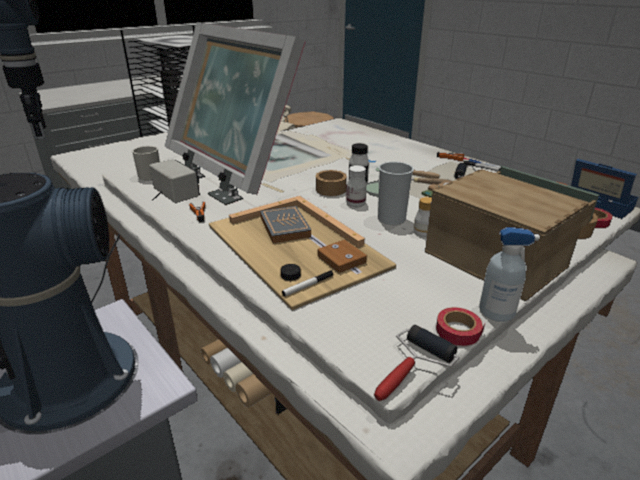

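The top crop shows the block turned clockwise from the board, with its top corners at crop (262,113), (405,177), (360,280) and (212,217). The board's own corners are at (655,107), (130,355) and (620,418). The cap and marker lie front right, and a standing screen is to the left.

```bash
python3 - <<'E'
from h import *
P=lambda c,z: at('top',(c[0]/2.6+130,c[1]/2.6+150),z)[:2]
# board fit: z .012
bd=np.array([P(c,.012) for c in [(655,107),(130,355),(620,418)]]); L=np.array([(.14,-.215),(-.14,.215),(-.14,-.215)])
def fit(L,W):
    lc=L-L.mean(0);wc=W-W.mean(0);H=lc.T@wc
    a=np.arctan2(H[0,1]-H[1,0],H[0,0]+H[1,1]);R=np.array([[np.cos(a),-np.sin(a)],[np.sin(a),np.cos(a)]])
    t=W.mean(0)-R@L.mean(0);return a,R,t,np.abs(L@R.T+t-W).max()
a,R,t,e=fit(L,bd);print('board',a,t,e)
bl=np.array([P(c,.036) for c in [(262,113),(405,177),(360,280),(212,217)]]);LB=np.array([(.05,.07),(.05,-.07),(-.05,-.07),(-.05,.07)])
b,RB,tb,e2=fit(LB,bl);print('block',b,tb,e2)
toB=lambda p:R.T@(np.array(p)-t)
print('block in board',toB(tb),b-a)
for n,z in [('back_fence',.022),('left_fence',.022),('stop_face',.023),('stop_rear',.023),('print_block',.012),('loose_cap',.015)]:
    print(n,toB(at('top',manip.mark_of('top',n)[0]['position'],z)[:2]).round(4))
for c in [(507,143),(605,155),(595,247),(496,234)]: print('stop corner',toB(P(c,.034)).round(4))
for c in [(535,122),(222,82),(185,302)]: print('fence',toB(P(c,.032)).round(4))
print('seat',R@[.06,.1]+t, 'stop rear',R@[.045,-.15]+t)
s=manip.sense();print(s['tool_rot'],s['tcp_pos'],s['t'])
from scipy.spatial.transform import Rotation as Ro
print(Ro.from_quat(s['tool_rot']).as_matrix().round(3))
E
```

```text
board -0.1174179095286869 [0.55200299 0.09176152] 0.00181882949803025
block -0.4005371060731971 [0.57560942 0.16510853] 0.0022202389469027223
block in board [0.01485141 0.07560743] -0.2831191965445102
back_fence [0.1111 0.0407]
left_fence [0.0084 0.1733]
stop_face [ 0.0532 -0.0872]
stop_rear [ 0.0435 -0.1699]
print_block [0.0159 0.0698]
loose_cap [-0.0866 -0.1162]
stop corner [ 0.0837 -0.0871]
stop corner [ 0.0842 -0.1728]
stop corner [ 0.0032 -0.1734]
stop corner [ 0.0034 -0.0876]
fence [ 0.1059 -0.109 ]
fence [0.1058 0.1671]
fence [-0.0887  0.1684]
seat [0.62330468 0.18404407] stop rear [ 0.57912089 -0.06247732]
[ 1.33988981e-01  9.90982821e-01  2.59018308e-05 -5.53774049e-06] [0.16593319 0.60255875 0.23131804] 1.6
[[-0.964  0.266 -0.   ]
 [ 0.266  0.964  0.   ]
 [ 0.     0.    -1.   ]]
```

View pics/top1.png

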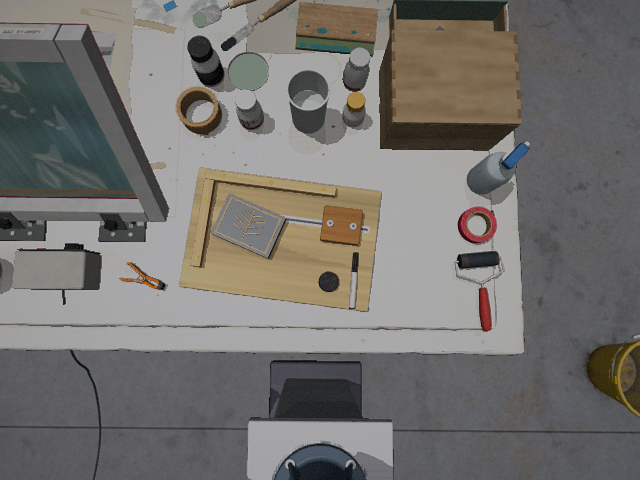

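The full view shows the board clear, with the screen and its feet further left and back (column below 168, row below 240). The plan is to push the front face squarely with the open fingers, which straightens the block against the back fence. Then I'll push the stop's rear, which drives the block to the left fence.

```bash
cat >> h.py <<'E'
from scipy.spatial.transform import Rotation as Ro
BA=-0.1174; BT=np.array([.552,.0918])
BR=np.array([[np.cos(BA),-np.sin(BA)],[np.sin(BA),np.cos(BA)]])
def togo(bx,by,z,yaw=0):
    "mm shift + deg turn to put TCP at board (bx,by), height z, tool y along board y turned by yaw"
    s=manip.sense();M=Ro.from_quat(s['tool_rot']).as_matrix()
    g=np.r_[BR@[bx,by]+BT,z]; d=M.T@(g-s['tcp_pos'])*1000
    cur=np.arctan2(M[1,1],M[0,1]); w=BA+np.pi/2+yaw; e=(w-cur+np.pi/2)%np.pi-np.pi/2
    print('togo',d.round(1),'turn',round(-np.degrees(e),2),'board now',(BR.T@(s['tcp_pos'][:2]-BT)).round(4),'z',s['tcp_pos'][2].round(4),'F',np.round(s['force'],1),'t',s['t'])
E
python3 -c "
from h import *
togo(-.088,.09,.12)"
```

```text
togo [-407.3 -314.2  111.3] turn -8.67 board now [-0.4432  0.462 ] z 0.2313 F [-0.7 -0.6  0.8] t 1.6
```

{"method": "step_arm", "body": {"targets": "-37 -28.5 10 -0.8;-74 -57 20 -1.6;-111 -86 30 -2.4;-148 -114 40 -3.2;-185 -143 50 -4;-222 -171 60 -4.8;-259 -200 70 -5.6;-296 -228 80 -6.4;-333 -257 90 -7.2;-370 -286 100 -8;-407 -314 111 -8.7;-407 -314 111 -8.7", "gripper": 0}}

```text
t: 2.8
tcp_pos: [0.4795, 0.1876, 0.1195]
tool_rot: [0.062, 0.998, -0.0, 0.002]
force: [-0.1, 0.1, 0.2]
finger_gap: 1.001
gripper_force: 0.0
```

```bash
python3 -c "
from h import *
togo(-.088,.09,.007)
im=save('wrist','w1.png')
print(manip.get_calibration('wrist'))"
```

```text
togo [  5.2   3.3 112.5] turn -0.35 board now [-0.0832  0.0867] z 0.1195 F [-0.1  0.1  0.2] t 2.8
{'fov_y': 59.475817354926434, 'cx': 319.0084776711933, 'cy': 242.5693339321767, 'tool_from_camera': array([[-1.14583502e-04, -9.60996189e-01, -2.76561588e-01,
         7.05746247e-02],
       [ 9.99999803e-01,  6.05042513e-05, -6.24554682e-04,
        -1.10703915e-03],
       [ 6.16927821e-04, -2.76561605e-01,  9.60995993e-01,
        -1.41306017e-01],
       [ 0.00000000e+00,  0.00000000e+00,  0.00000000e+00,
         1.00000000e+00]])}
```

View pics/w1.png

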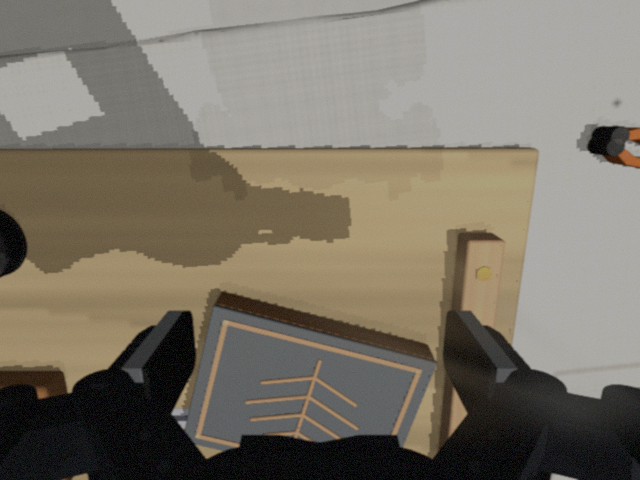

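The wrist view shows the board's front edge level in the picture (row 149), so the yaw is right. The block's near top edge runs from (217,305) to (433,360), and the board corner is at (537,149). I'll check these against the map.

```bash
cat >> h.py <<'E'
def wat(px,z):
    s=manip.sense();c,f=cal('wrist');T=np.array(c['tool_from_camera']);M=Ro.from_quat(s['tool_rot']).as_matrix()
    o=M@T[:3,3]+s['tcp_pos'];d=M@T[:3,:3]@np.array([(px[0]-c['cx'])/f,(px[1]-c['cy'])/f,1.])
    p=o+d*(z-o[2])/d[2];return (BR.T@(p[:2]-BT)).round(4)
E
python3 -c "
from h import *
for p,z in [((537,149),.012),((217,305),.036),((433,360),.036),((460,237),.032)]: print(p,wat(p,z))"
```

```text
(537, 149) [-0.1405  0.2136]
(217, 305) [-0.0541  0.0273]
(433, 360) [-0.0172  0.1557]
(460, 237) [-0.0934  0.1667]
```

{"method": "step_arm", "body": {"targets": "5 3 40 -0.3;5 3 80 -0.3;5 3 102 -0.3;5 3 111 -0.3;5 3 111 -0.3"}}

```text
t: 3.35
tcp_pos: [0.4692, 0.1961, 0.0087]
tool_rot: [0.055, 0.998, -0.0, -0.001]
force: [-0.3, -0.3, -0.1]
finger_gap: 0.999
gripper_force: 0.0
```

```bash
python3 -c "
from h import *
togo(-.001,.09,.007)
"
```

```text
togo [-93.4  -4.5   1.5] turn 0.4 board now [-0.0945  0.0938] z 0.0087 F [-0.3 -0.3 -0.1] t 3.35
```

{"method": "step_arm", "body": {"targets": "-10 -4 0 0.4;-20 -4 0 0.4;-26 -4 0 0.4;-31 -4 0 0.4;-36 -4 0 0.4;-41 -4 0 0.4;-46 -4 0 0.4;-51 -4 0 0.4;-56 -4 0 0.4;-61 -4 0 0.4;-61 -4 0 0.4"}}

```text
t: 4.45
tcp_pos: [0.5325, 0.1845, 0.0094]
tool_rot: [0.059, 0.998, 0.0, 0.002]
force: [0.8, 0.2, 0.2]
finger_gap: 0.999
gripper_force: 0.0
```

```bash
python3 -c "
from h import *
togo(-.001,.09,.007)
save('wrist','w2.png')
save('top','top2.png')
im=cv2.imread('pics/top2.png')[150:330,130:430]
w=cv2.imread('pics/w2.png')
cv2.imwrite('pics/c2.png',np.hstack([cv2.resize(im,(440,264)),cv2.resize(w,(352,264))]))
"
```

```text
togo [-29.2   0.2   2.5] turn -0.08 board now [-0.0302  0.0898] z 0.0094 F [0.8 0.2 0.2] t 4.45
```

View pics/c2.png

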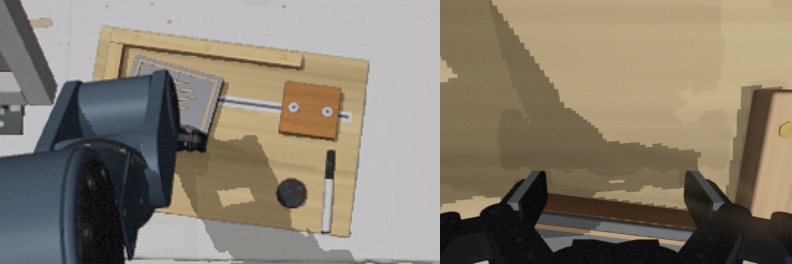

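The block is straightening and both fingers are near its front face, so I keep pushing.

{"method": "step_arm", "body": {"targets": "-5 0 2 0;-10 0 2 0;-14 0 2 0;-18 0 2 0;-21 0 2 0;-24 0 2 0;-26 0 2 0;-28 0 2 0;-28 0 2 0"}}

```text
t: 5.45
tcp_pos: [0.5587, 0.1813, 0.0074]
tool_rot: [0.059, 0.998, 0.0, 0.0]
force: [-0.0, 0.5, -0.8]
finger_gap: 1.0
gripper_force: 0.4
```

{"method": "step_arm", "body": {"targets": "-1 0 0 0;-2 0 0 0;-3 0 0 0;-3 0 0 0"}}

```text
t: 5.85
tcp_pos: [0.5617, 0.1808, 0.0074]
tool_rot: [0.059, 0.998, 0.0, 0.0]
force: [-0.9, -0.4, 0.1]
finger_gap: 0.998
gripper_force: 0.6
```

```bash
python3 -c "
from h import *
togo(-.001,.09,.007)
save('top','top3.png')
im=cv2.imread('pics/top3.png')[150:330,130:430]
cv2.imwrite('pics/c3.png',cv2.resize(im,None,fx=2.5,fy=2.5))
"
```

```text
togo [0.2 0.4 0.4] turn -0.07 board now [-0.0008  0.0896] z 0.0074 F [-0.9 -0.4  0.1] t 5.85
```

View pics/c3.png

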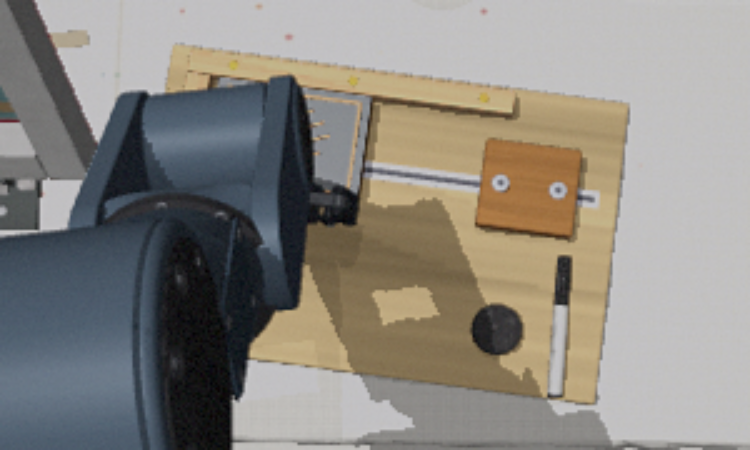

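The block is now square and almost at the back fence. I'll advance until the force rises.

{"method": "step_arm", "body": {"targets": "-1 0 0 0;-2 0 0 0;-2 0 0 0"}}

```text
t: 6.2
tcp_pos: [0.5633, 0.1806, 0.0073]
tool_rot: [0.059, 0.998, 0.0, 0.0]
force: [-2.7, 0.1, 1.3]
finger_gap: 0.997
gripper_force: 1.0
```

{"method": "step_arm", "body": {"targets": "-1 0 0 0;-2 0 0 0;-2 0 0 0"}}

```text
t: 6.5
tcp_pos: [0.5633, 0.1806, 0.0073]
tool_rot: [0.059, 0.998, -0.0, -0.002]
force: [-6.3, 1.9, 4.1]
finger_gap: 0.998
gripper_force: 3.0
```

{"method": "step_arm", "body": {"targets": "-2 0 0 0;-2 0 0 0;10 0 0 0;30 0 0 0;40 0 -40 0;40 0 -80 0;40 0 -110 0"}}

```text
t: 7.2
tcp_pos: [0.527, 0.1852, 0.1193]
tool_rot: [0.059, 0.998, 0.0, 0.002]
force: [0.7, 1.1, 0.2]
finger_gap: 1.003
gripper_force: 0.0
```

```bash
python3 -c "
from h import *
togo(.045,-.22,.11)
save('top','top4.png')
P=lambda px,z:(BR.T@(at('top',px,z)[:2]-BT)).round(4)
print(P((585/2.6+130,267/2.6+150),.022),P((578/2.6+130,412/2.6+150),.022))
"
```

```text
togo [ -81.  -309.8    9.5] turn -0.05 board now [-0.0358  0.0898] z 0.1193 F [0.7 1.1 0.2] t 7.2
[-0.0137 -0.168 ] [-0.1381 -0.1766]
```

{"method": "step_arm", "body": {"targets": "-12 -44 0 0;-24 -88 0 0;-35 -132 0 0;-47 -176 0 0;-58 -220 0 0;-70 -264 0 0;-81 -300 0 0;-81 -310 0 0;-81 -310 50 0;-81 -310 80 0;-81 -310 80 0", "gripper": 1, "squeeze": 30}}

```text
t: 8.35
tcp_pos: [0.5662, -0.1309, 0.0334]
tool_rot: [0.059, 0.998, 0.001, -0.004]
force: [-0.2, 0.6, -1.1]
finger_gap: 0.001
gripper_force: 0.0
```

```bash
python3 -c "
from h import *
togo(.045,-.215,.021)
save('top','top5.png');save('wrist','w5.png')
im=cv2.imread('pics/top5.png')[150:330,130:430]
w=cv2.imread('pics/w5.png')
cv2.imwrite('pics/c5.png',np.hstack([cv2.resize(im,(480,288),interpolation=cv2.INTER_CUBIC),cv2.resize(w,(320,288))]))
"
```

```text
togo [-4.9  4.5 12.4] turn -0.08 board now [ 0.0402 -0.2195] z 0.0334 F [-0.2  0.6 -1.1] t 8.35
```

View pics/c5.png

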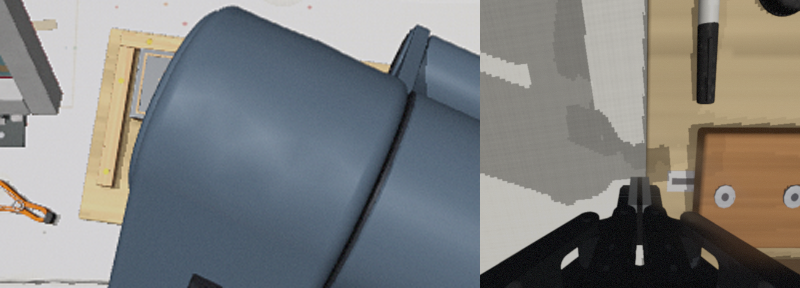

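The closed fingers stand right of the stop, level with its track, and clear of the marker. I descend and push left.

{"method": "step_arm", "body": {"targets": "-4 3 12 0;-4 8 12 0;-4 20 12 0;-4 28 12 0;-4 36 12 0;-4 44 12 0;-4 52 12 0;-4 60 12 0;-4 68 12 0;-4 76 12 0;-4 84 12 0;-4 92 12 0"}}

```text
t: 9.65
tcp_pos: [0.5845, -0.0409, 0.0256]
tool_rot: [0.059, 0.998, -0.0, 0.0]
force: [0.6, -2.5, 5.1]
finger_gap: 0.003
gripper_force: 1.9
```

{"method": "step_arm", "body": {"targets": "0 6 0 0;0 12 0 0;0 17 0 0;0 22 0 0;0 26 0 0;0 29 0 0;0 29 0 0"}}

```text
t: 10.35
tcp_pos: [0.5875, -0.0121, 0.0251]
tool_rot: [0.059, 0.998, 0.0, -0.0]
force: [0.3, -0.9, 0.5]
finger_gap: 0.001
gripper_force: 0.5
```

```bash
python3 -c "
from h import *
togo(.045,-.070,.021)
save('wrist','w6.png');save('top','top6.png')
im=cv2.imread('pics/top6.png')[150:330,130:430]
w=cv2.imread('pics/w6.png')
cv2.imwrite('pics/c6.png',np.hstack([cv2.resize(im,(400,288),interpolation=cv2.INTER_CUBIC),cv2.resize(w,(384,288))]))
"
```

```text
togo [ 2.5 29.   4.1] turn -0.07 board now [ 0.0475 -0.099 ] z 0.0251 F [ 0.3 -0.9  0.5] t 10.35
```

View pics/c6.png

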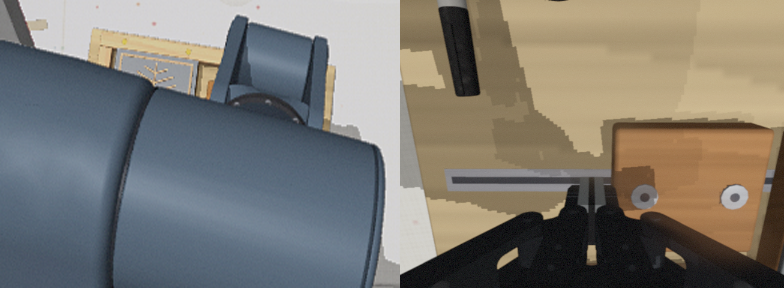

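The stop slides along, with its left edge now close to the block (dark face at the right of the wrist view). I continue slowly.

{"method": "step_arm", "body": {"targets": "0 3 1 0;0 6 1 0;0 9 1 0;0 12 1 0;0 15 1 0;0 18 1 0;0 20 1 0;0 22 1 0;0 22 1 0"}}

```text
t: 11.35
tcp_pos: [0.5898, 0.0091, 0.0242]
tool_rot: [0.059, 0.998, -0.0, -0.0]
force: [-1.3, -4.7, 1.1]
finger_gap: -0.001
gripper_force: 2.0
```

{"method": "step_arm", "body": {"targets": "0 1 0 0;0 2 0 0;0 3 0 0;0 4 0 0;0 4 0 0"}}

```text
t: 11.85
tcp_pos: [0.5902, 0.0128, 0.0242]
tool_rot: [0.059, 0.998, -0.0, -0.001]
force: [-1.8, -4.1, 0.6]
finger_gap: 0.008
gripper_force: 2.4
```

{"method": "step_arm", "body": {"targets": "0 1 0 0;0 2 0 0;0 2 0 0"}}

```text
t: 12.15
tcp_pos: [0.5904, 0.0147, 0.0242]
tool_rot: [0.059, 0.998, -0.0, -0.001]
force: [-1.8, -5.6, 0.8]
finger_gap: 0.002
gripper_force: 2.4
```

{"method": "step_arm", "body": {"targets": "0 1 0 0;0 2 0 0;0 3 0 0;0 3 0 0"}}

```text
t: 12.55
tcp_pos: [0.5907, 0.017, 0.0242]
tool_rot: [0.059, 0.998, -0.001, -0.001]
force: [-2.6, -8.0, 0.9]
finger_gap: 0.002
gripper_force: 3.7
```

{"method": "step_arm", "body": {"targets": "0 1 0 0;0 2 0 0;0 2 0 0"}}

```text
t: 12.85
tcp_pos: [0.5907, 0.0173, 0.0242]
tool_rot: [0.058, 0.998, -0.002, -0.001]
force: [-3.7, -13.5, 1.4]
finger_gap: -0.0
gripper_force: 6.4
```

The stop has stalled with the force rising, so the block is against the left fence. I back off, lift and look.

{"method": "step_arm", "body": {"targets": "0 1 0 0;0 1 0 0;0 -10 0 0;0 -25 0 0;0 -25 -50 0;0 -25 -100 0;40 20 -145 0;80 60 -145 0;80 60 -145 0"}}

```text
t: 13.75
tcp_pos: [0.5173, 0.0912, 0.1708]
tool_rot: [0.059, 0.998, 0.001, 0.0]
force: [1.1, -0.4, -0.2]
finger_gap: 0.001
gripper_force: 0.0
```

```bash
python3 -c "
from h import *
togo(-.06,.09,.17)
"
```

```text
togo [25.8 94.6  1. ] turn -0.08 board now [-0.0343 -0.0046] z 0.1708 F [ 1.1 -0.4 -0.2] t 13.75
```

I'll re-seat against the back fence with a second front push, using open fingers.

{"method": "step_arm", "body": {"targets": "10 40 0 0;10 80 0 0;10 94 0 0;10 94 50 0;10 94 100 0;10 94 140 0;10 94 163 0;10 94 163 0", "gripper": 0}}

```text
t: 14.55
tcp_pos: [0.518, 0.1828, 0.0029]
tool_rot: [0.06, 0.998, -0.001, -0.004]
force: [-0.3, 0.0, 0.3]
finger_gap: 1.0
gripper_force: 0.0
```

```bash
python3 -c "
from h import *
togo(0,.09,.007)
"
```

```text
togo [-44.4   3.7  -4.4] turn -0.13 board now [-0.0444  0.0864] z 0.0029 F [-0.3  0.   0.3] t 14.55
```

{"method": "step_arm", "body": {"targets": "-12 3 -2 0;-24 3 -2 0;-34 3 -2 0;-39 3 -2 0;-43 3 -2 0;-45 3 -2 0;-46 3 -2 0;-46 3 -2 0"}}

```text
t: 15.35
tcp_pos: [0.5634, 0.1811, 0.0081]
tool_rot: [0.059, 0.998, -0.0, -0.003]
force: [-4.8, -0.8, 4.9]
finger_gap: 0.997
gripper_force: 2.5
```

{"method": "step_arm", "body": {"targets": "-1 0 0 0;-2 0 0 0;-2 0 0 0"}}

```text
t: 15.65
tcp_pos: [0.5633, 0.1811, 0.008]
tool_rot: [0.06, 0.998, -0.001, -0.005]
force: [-7.7, 0.2, 6.8]
finger_gap: 1.0
gripper_force: 4.0
```

{"method": "step_arm", "body": {"targets": "-2 0 0 0;-2 0 0 0;10 0 0 0;40 0 0 0;50 0 -40 0;60 0 -90 0;60 0 -140 0;60 0 -180 0;60 0 -180 0"}}

```text
t: 16.55
tcp_pos: [0.5133, 0.189, 0.1945]
tool_rot: [0.059, 0.998, 0.001, 0.008]
force: [1.0, 0.4, -0.1]
finger_gap: 1.001
gripper_force: 0.0
```

```bash
python3 -c "
from h import *
togo(0,.09,.007)
save('wrist','w7.png');save('top','top7.png')
"
```

```text
togo [-47.   -2.7 188.2] turn -0.02 board now [-0.0498  0.092 ] z 0.1945 F [ 1.   0.4 -0.1] t 16.55
```

View pics/w7.png

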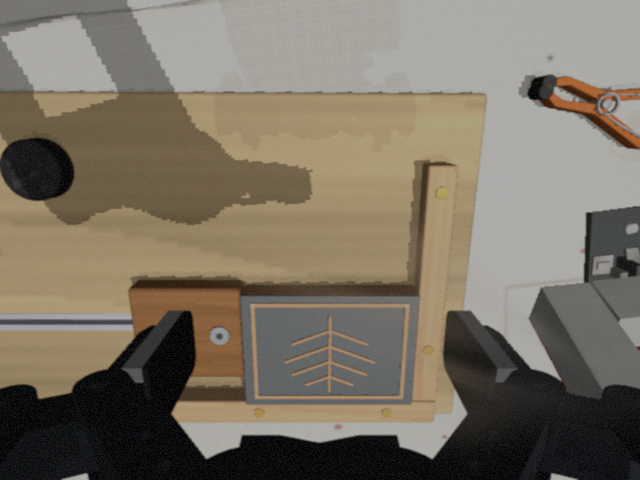

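The block looks seated in the corner, square, with the stop at its side (block columns 243–418, rows 295–404). I'll use the last view to check the gaps enlarged.

```bash
python3 -c "
from h import *
im=save('wrist','w8.png')[:,:,::-1]
a=cv2.resize(im[280:415,380:450],None,fx=4.2,fy=4.2,interpolation=cv2.INTER_CUBIC);b=cv2.resize(im[280:415,215:270],None,fx=4.2,fy=4.2,interpolation=cv2.INTER_CUBIC)
c=cv2.resize(im[380:425,200:440][:, :120],(270,567))
cv2.imwrite('pics/c8.png',np.hstack([a,b,c[:a.shape[0]]]))
for p in [(248,297),(418,297),(247,404)]: print(wat(p,.036))
"
```

```text
[0.002  0.0355]
[0.0021 0.1638]
[0.0965 0.0302]
```

View pics/c8.png

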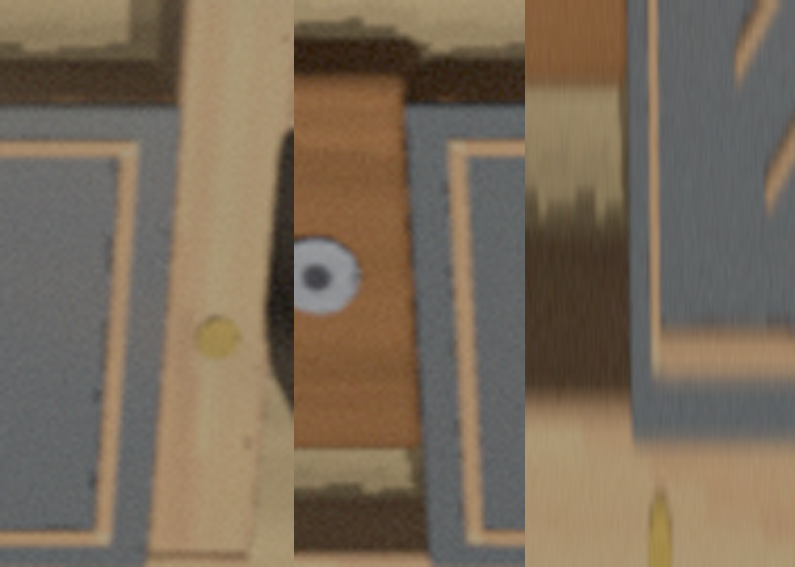

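The crops show no visible gap at the left fence, along the stop's face or at the back fence. Everything is at rest and the gripper is clear, so I hand in.

```bash
python3 -c "
from h import *
print(manip.sign_off())"
```

```text
the job is handed in; nothing more can be done
None
```

I pushed the block flush into the corner against both fences, slid the side stop up against its right side, and handed the job in; the last close-up showed no gaps, but the hand-in gave no verdict.

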